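# Put the set-up pieces back in their nests

## Task

The two set-up piles on the granite plate are finished with: take them apart from the top down and put each of the five pieces away in the tray whose pocket is cut to its outline (the V-block's is the small rectangle, the stepped master's the smallest circle). Each must lie flat on its pocket's floor, the same way up as it stands now, the set-up block and the V-block squared up with their pockets. These are precision pieces, so set them down and never let one drop.

Things in the scene. Friction and masses are not known exactly. Their poses are not given: they have to be found in the camera images.
- setup_block: Flat steel set-up block, 75 x 50 x 25 mm (x, y, z), two rows of four dark holes in its top. The bottom piece of one of the two piles (which pile varies). 0.6 kg. Origin: centre of its underside; x along the 75 mm, z up.
- large_ring: Large steel setting ring, outside diameter 66 mm, bore 26 mm, 25 mm high, knurled outside, lying flat. The bottom piece of the other pile. 0.55 kg. Origin: centre of its underside on the ring's axis; z up. The piles stand about 130 mm apart on a dark granite plate 250 x 160 mm, its top 50 mm above the bench.
- v_block: Steel V-block 54 x 34 x 30 mm (x, y, z) with a 90 degree groove 24 mm wide and 12 mm deep along x in its top; its 54 x 30 mm sides are flat and parallel, 34 mm apart. It stands, groove up, on one of the two bottom pieces. 0.32 kg. Origin: centre of its underside; x along the groove, z up.
- small_ring: Small steel setting ring, outside diameter 46 mm, bore 20 mm, 20 mm high, knurled outside, lying flat on the bottom piece that does not carry the V-block. 0.2 kg. Origin: centre of its underside on the ring's axis; z up.
- step_master: Stepped round steel height master: foot 36 mm in diameter and 20 mm high, above it a plain stem 22 mm in diameter up to a total height of 42 mm. It stands on the small ring. 0.22 kg. Origin: centre of the foot's underside; z up along the stem.
- nest_setup_block: Nest of the set-up block. Oak-framed black tray 116 x 104 mm (x by y), 13 mm high, fixed to the bench; its pocket is in the middle, 6 mm deep, with a light grey floor 6 mm above the bench. Pocket: rectangle 91 mm along x by 66 mm along y. Origin: centre of the tray's underside; z up. (A sixth tray alike, already filled with a small steel square, is not used.)
- nest_v_block: Nest of the V-block. Oak-framed black tray 116 x 104 mm (x by y), 13 mm high, fixed to the bench; its pocket is in the middle, 6 mm deep, with a light grey floor 6 mm above the bench. Pocket: rectangle 70 mm along x (the groove's direction) by 50 mm along y. Origin: centre of the tray's underside; z up.
- nest_large_ring: Nest of the large ring. Oak-framed black tray 116 x 104 mm (x by y), 13 mm high, fixed to the bench; its pocket is in the middle, 6 mm deep, with a light grey floor 6 mm above the bench. Pocket: round, 82 mm in diameter. Origin: centre of the tray's underside; z up.
- nest_small_ring: Nest of the small ring. Oak-framed black tray 116 x 104 mm (x by y), 13 mm high, fixed to the bench; its pocket is in the middle, 6 mm deep, with a light grey floor 6 mm above the bench. Pocket: round, 62 mm in diameter. Origin: centre of the tray's underside; z up.
- nest_step_master: Nest of the stepped master. Oak-framed black tray 116 x 104 mm (x by y), 13 mm high, fixed to the bench; its pocket is in the middle, 6 mm deep, with a light grey floor 6 mm above the bench. Pocket: round, 52 mm in diameter, the smallest round one. Origin: centre of the tray's underside; z up.
There are look-alikes about, which are no part of the job. What is shaped like the setup_block but pink or purple is not meant.

How it is judged:
At the end, for the whole second after the job is handed in: Each of the five pieces is released and at rest in its own nest: within 12 mm of the pocket's centre, on the pocket's floor (within 3 mm), upright within 0.1 rad, the set-up block's and the V-block's long direction within 0.25 rad of the pocket's, either way round (horizontal distance between setup_block and nest_setup_block below 0.012 m and z of setup_block in the frame of nest_setup_block between 0.003 and 0.009 m and angle between each of setup_block, v_block, large_ring, small_ring, step_master's own z axis and vertical below 0.1 rad and linear speed of each of setup_block, v_block, large_ring, small_ring, step_master below 0.02 m/s and contact force between the fingers and setup_block below 0.1 N and horizontal distance between v_block and nest_v_block below 0.012 m and z of v_block in the frame of nest_v_block between 0.003 and 0.009 m and contact force between the fingers and v_block below 0.1 N and horizontal distance between large_ring and nest_large_ring below 0.012 m and z of large_ring in the frame of nest_large_ring between 0.003 and 0.009 m and contact force between the fingers and large_ring below 0.1 N and horizontal distance between small_ring and nest_small_ring below 0.012 m and z of small_ring in the frame of nest_small_ring between 0.003 and 0.009 m and contact force between the fingers and small_ring below 0.1 N and horizontal distance between step_master and nest_step_master below 0.012 m and z of step_master in the frame of nest_step_master between 0.003 and 0.009 m and contact force between the fingers and step_master below 0.1 N and angle between the x axis of setup_block and the x axis of nest_setup_block, either way round below 0.25 rad and angle between the x axis of v_block and the x axis of nest_v_block, either way round below 0.25 rad); the robot touches nothing.
It fails at once if a piece is dropped (it moves faster than 0.7 m/s, as after a fall of 25 mm, while the fingers do not hold it) ((linear speed of setup_block above 0.7 m/s and contact force between the fingers and setup_block below 0.05 N) or (linear speed of v_block above 0.7 m/s and contact force between the fingers and v_block below 0.05 N) or (linear speed of large_ring above 0.7 m/s and contact force between the fingers and large_ring below 0.05 N) or (linear speed of small_ring above 0.7 m/s and contact force between the fingers and small_ring below 0.05 N) or (linear speed of step_master above 0.7 m/s and contact force between the fingers and step_master below 0.05 N)).
It also fails if it takes over 128 s, if anything falls off the work surface, if the arm or the gripper's body presses on something with over 40 N, if the wrist force passes 120 N, or if a joint passes its speed limit or range.

## Robot

A 6-joint arm with a two-finger parallel gripper is mounted at the origin on the work surface. World frame = base frame: x ahead of the robot, y to its left, z up, the work surface at z = 0. Lengths are in m, angles in rad, forces in N, time in s.
With the tool pointing down it reaches from about 0.225 to 0.875 m from the base axis. Payload 3.4 kg.
Tool frame: the origin (TCP) lies on the centre line of the jaws, within the pads' length; the fingertips stand 14 mm ahead of it and the grasp point (between the pads) lies 5 mm behind it; z points along the fingers, y is the line along which they close (so a half turn about z gives the same grasp; the last joint's range is limited). The gripper opens to 85 mm and grips with 20 to 120 N. Pads are 22 mm wide; open, the fingers measure 114 mm over their backs; the gripper's body (76 mm by 85 mm) begins 54 mm behind the grasp point. The pads swing forward as they close: fully open they stand 13 mm farther back than shut.
Start: joints at [-0.121, 0.276, 1.505, -0, 1.361, -0.121], TCP at [0.575, -0, 0.245] pointing down, gripper open.
Joint ranges: [-2.89, 2.89], [-0.75, 2.08], [0.22, 2.7], [-1.18, 4.32], [0.11, 2.71], [-2.7, 2.7]. Speed limits (rad/s): [2.57, 2.57, 3.14, 3.14, 3.14, 3.14].

## Interface

Orientations are given as a unit quaternion [w, x, y, z].
In Python, from rig import manip, eyes gives the robot as it stands.
- The arm moves only by the shell command python3 -m creep 'ROWS' [FORCE]. ROWS is JSON, a list of rows, each a list of 5 numbers: the opening, from 0 (shut) to 1 (fully open), then the shift along the tool's x, y, z normalised to -1 to 1, where 1 is 0.5 m, then the turn about the tool's z normalised to -1 to 1, where 1 is 360 degrees. In form: [[fingers, dx, dy, dz, spin], ...]. A call has 1 to 10 rows; each row is the pose to reach, as a shift and turn from the pose commanded when the call began, along the tool's axes at that moment, turning the shorter way round; what a row does not reach only later rows make up. A row lasts 1/10 s, in which the tool goes at most 50 mm and 8.59 degrees, less where a joint would pass 70% of its speed; a pose out of reach is approached as far as the arm can. A call with a number of a shift or a turn outside -1 to 1 is refused whole. A call with a gripper value outside its range is refused whole. The fingers move at their own pace and stop on an object; FORCE is the grip in N (left out, the last holds). Time passes only in rows, so rows that repeat a pose let the fingers close. It gives the time, the measured TCP pose, the force, the opening and the grip force at its end, in the units of the state.
- manip.get_state(): the state, without advancing time (a new reading comes with each control period).
- eyes.get_image(name): name is "scene" or "side" or "wrist"; returns a dict with "frame" (480x640x3 uint8, red, green, blue), "fx", "fy", "cx", "cy" (pixels), "k1" (the pictures are not rectified: a ray, as slopes to the right and down, at radius r is drawn at 1 + k1 r^2 times it, then the intrinsics apply), "R" (3x3) and "t" (3): a world point X has camera coordinates R X + t. Camera axes: x right, y down, z forward; pixel columns grow to the right and rows downward; lengths in m; the calibration is good to about 2 mm. A picture is of the moment at which its call begins. There is no depth.
- manip.sign_off(): hands the job in; it is judged then, once.
Trained networks look in the newest picture that a camera, given by its name, has taken for a name from the list of things; names that differ only in an ending like _2 or _b are one class to them, and where a whole thing is asked for, a point or a joint stands for the part that bears it (a point fixed in the world has none). Each returns a list of dicts, best first, with "confidence" (0 to 1); they miss things now and then, are a little off and sometimes report something else, mostly with a low value. They report only what shows in the picture. A call takes as long as a camera call. They do not tell look-alikes from the thing itself.
- eyes.regions_of(camera, label): "mask" (480x640 bool, what is visible of it) and "bbox" ([left, top, right, bottom] in pixels, round what is visible of it).
- eyes.place_of(camera, label): "centre" ([column, row] in pixels: a listed point, or the origin of a listed thing).
The state is a dict: "clock": time; "qpos": joint angles; "qd": joint speeds; "effort": joint torques, N m; "position": TCP position; "ee_rot": TCP orientation; "contact_force": force on the tool from outside, world axes, zero at the start; "moment": the same for the moment, N m; "width": finger opening in m; "gripper_force": force on a finger pad.
Only numpy, scipy, OpenCV 4.12 (cv2) and the standard library are available. Lean on these libraries where they do the work, as an engineer would, in place of code of your own. Each camera call takes 0.05 s, during which the arm holds its last target. There are 200 camera calls.

## Working session

There is one attempt and no reset: what is moved stays moved. The work goes in short steps, Python scripts to look and compute and a shell command to move; the robot and the scene stay as the last step left them, time stands still between calls to the robot, and variables do not carry over. Pictures are saved under pics/ and viewed, at most 14 in all, crops included, and the job is handed in when it is done.

```bash
ls; mkdir -p pics
python3 - <<'E'
from rig import manip, eyes
import cv2
print(manip.get_state())
for n in ("scene","side"):
    im=eyes.get_image(n); cv2.imwrite(f"pics/{n}0.png",im["frame"][:,:,::-1])
    print(n,im["fx"],im["cx"],im["cy"],im["k1"],im["R"],im["t"])
    for l in ["setup_block","large_ring","v_block","small_ring","step_master","nest_setup_block","nest_v_block","nest_large_ring","nest_small_ring","nest_step_master"]:
        print(l,[(d["centre"],round(d["confidence"],2)) for d in eyes.place_of(n,l)])
E
```

```text
pics
{'clock': 0.0, 'qpos': array([-1.20975960e-01,  2.76598829e-01,  1.50612903e+00,  1.07294805e-05,
        1.36067560e+00, -1.21027692e-01]), 'qd': array([-0.0016468 , -0.00032467,  0.00145397,  0.00134905,  0.00149919,
        0.00049513]), 'effort': array([ 6.20495921e-04, -4.16768074e+01, -2.45808578e+01, -1.52056768e-04,
        1.11346930e-02,  1.69860516e-05]), 'position': array([5.74508166e-01, 7.19310376e-05, 2.44439124e-01]), 'ee_rot': array([-7.16047459e-04,  7.07088996e-01,  7.07123987e-01, -5.54126363e-04]), 'contact_force': array([ 0.21242498, -1.26446853,  0.47841835]), 'moment': array([ 0.00253098,  0.02740648, -0.00187965]), 'gripper_force': 0.0, 'width': 0.08561614032389536}
scene 495.2953960982587 314.66450795708704 233.32792370618319 -0.08894988621792514 [[ 0.65560449  0.75499006  0.01314365]
 [ 0.3892993  -0.32303542 -0.86260893]
 [-0.64701531  0.57064711 -0.50570058]] [-0.34601167 -0.1114169   1.36777405]
setup_block [([232.8, 325.6], 0.87), ([319.3, 405.4], 0.8), ([132.9, 278.8], 0.77)]
large_ring [([181.8, 297.3], 0.71)]
v_block [([354.3, 234.3], 0.71), ([1
[... 310 characters left out ...]
.3], 0.81)]
side 435.3826313151169 314.18491099239316 236.56338585447057 -0.03714825242786209 [[-0.90445537 -0.42647983 -0.00868619]
 [-0.32828382  0.70892036 -0.62422885]
 [ 0.27237883 -0.5617356  -0.78119325]] [0.51372418 0.19755393 0.77092727]
setup_block [([274.2, 153.6], 0.77), ([348.3, 145.5], 0.55), ([348.2, 151.1], 0.54)]
large_ring [([403.3, 158.7], 0.65)]
v_block [([403.3, 153.6], 0.76)]
small_ring [([349.3, 147.2], 0.63)]
step_master [([252.1, 297.3], 0.23)]
nest_setup_block [([300.9, 414.7], 0.84)]
nest_v_block [([252.9, 300.9], 0.7)]
nest_large_ring [([361.7, 267.8], 0.96)]
nest_small_ring [([297.1, 238.6], 0.61)]
nest_step_master [([327.9, 335.4], 0.86), ([294.3, 240.8], 0.17)]
```

View pics/scene0.png

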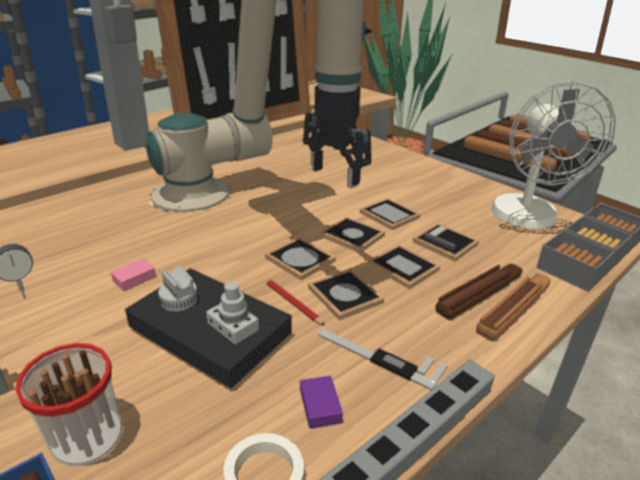

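View pics/side0.png

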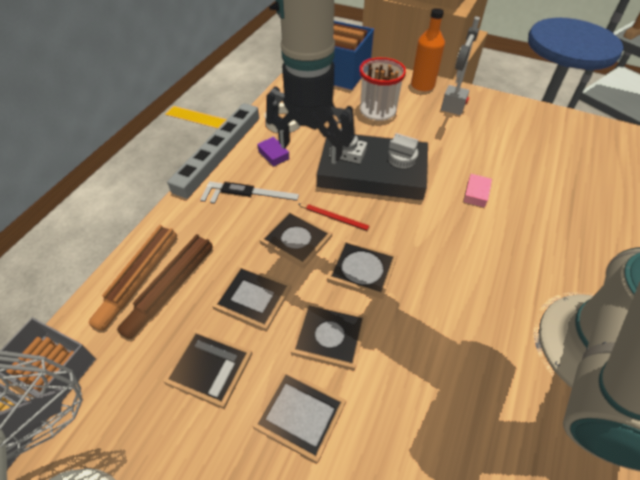

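Scene picture: the pile of stepped master, small ring and set-up block is at (233,310), and the pile of V-block and large ring is at (180,290). Look-alikes for the set-up block are the pink block (133,274) and the purple block (320,402); the grey steel one on the plate is meant. The pockets are: set-up block (390,213), V-block (405,264), large ring (300,258), small ring (347,293) and step master (352,234). The filled tray is at (445,240).

```bash
cat > h.py <<'E'
from rig import manip, eyes
import numpy as np, cv2
from scipy.spatial.transform import Rotation
def cam(n):
    im=eyes.get_image(n); return im
def to_plane(im,px,z):
    px=np.atleast_2d(np.asarray(px,float))
    d=(px-[im["cx"],im["cy"]])/[im["fx"],im["fy"]]
    s=d.copy()
    for _ in range(20): s=d/(1+im["k1"]*(s**2).sum(1,keepdims=True))
    R,t=np.array(im["R"]),np.array(im["t"]); C=-R.T@t
    r=np.c_[s,np.ones(len(s))]@R
    return (C+r*((z-C[2])/r[:,2:]))[:,:2]
def project(im,X):
    c=np.atleast_2d(X)@np.array(im["R"]).T+np.array(im["t"]); s=c[:,:2]/c[:,2:]
    s=s*(1+im["k1"]*(s**2).sum(1,keepdims=True))
    return s*[im["fx"],im["fy"]]+[im["cx"],im["cy"]]
def rect(im,mask,z):
    c=max(cv2.findContours(mask.astype(np.uint8),0,1)[0],key=cv2.contourArea)[:,0,:]
    return cv2.minAreaRect((to_plane(im,c,z)*1000).astype(np.float32))
NESTS=["nest_setup_block","nest_v_block","nest_large_ring","nest_small_ring","nest_step_master"]
E
python3 - <<'E'
from h import *
for n in ("scene","side"):
    im=cam(n); print(n)
    for l in NESTS:
        p=eyes.place_of(n,l)[:1]; r=eyes.regions_of(n,l)[:1]
        if p: print(l,to_plane(im,p[0]["centre"],0).round(4))
        if r: print("   ",np.round(rect(im,r[0]["mask"],.013)[0],1),np.round(rect(im,r[0]["mask"],.013)[1:][0],1),rect(im,r[0]["mask"],.013)[2])
    for l,z in [("setup_block",.05),("small_ring",.075),("step_master",.095),("large_ring",.05),("v_block",.075)]:
        print(l,[(to_plane(im,q["centre"],z).round(4).tolist(),round(q["confidence"],2)) for q in eyes.place_of(n,l)])
im=cam("scene"); f=im["frame"][240:370,110:310]
cv2.imwrite("pics/crop.png",cv2.resize(f,(800,520),interpolation=2)[:,:,::-1])
E
```

```text
scene
nest_setup_block [[0.4355 0.3276]]
    [444.6 319.4] [123.2 133.2] 88.57703399658203
nest_v_block [[0.6214 0.1929]]
    [624.3 164.9] [127.3 121.3] 1.920196771621704
nest_large_ring [[0.4535 0.0224]]
    [461.1  17.6] [129.6 120.7] 3.189030170440674
nest_small_ring [[0.6078 0.0022]]
    [613.1   2.3] [110.8 128. ] 80.29145050048828
nest_step_master [[0.4593 0.1889]]
    [459.9 172.9] [130.6 122.9] 10.854461669921875
setup_block [([[0.812, -0.238]], 0.92), ([[0.5896, -0.2445]], 0.87), ([[0.3565, -0.3149]], 0.75), ([[0.6562, -0.0454]], 0.18)]
small_ring []
step_master [([[0.6022, -0.2421]], 0.81), ([[0.5743, 0.0611]], 0.45)]
large_ring [([[0.4702, -0.2672]], 0.89)]
v_block [([[0.4794, -0.2782]], 0.65)]
side
nest_setup_block [[0.4358 0.3318]]
    [435.9 333.4] [106.8 118.2] 88.3132553100586
nest_v_block [[0.6165 0.1811]]
    [614.8 177. ] [120.1 109.4] 0.9815210103988647
nest_large_ring [[0.4496 0.0227]]
    [449.8  27.7] [117.1 112.3] 4.02369499206543
nest_small_ring [[0.6097 0.0026]]
    [603.1  13.9] [111.6 119.6] 80.12303161621094
nest_step_master [[0.4522 0.1833]]
    [449.8 187.1] [116.4 110.1] 10.388882637023926
setup_block [([[0.2787, -0.2374]], 0.98), ([[0.7535, -0.1591]], 0.64), ([[0.5912, -0.2399]], 0.55)]
small_ring [([[0.5875, -0.2324]], 0.67)]
step_master []
large_ring [([[0.4704, -0.272]], 0.83)]
v_block [([[0.4716, -0.2687]], 0.64)]
```

View pics/crop.png

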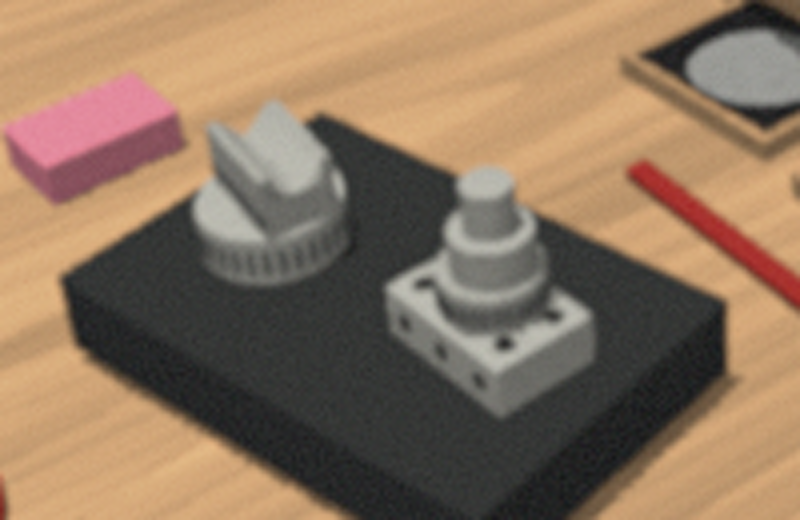

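The crop confirms it: the grey block with holes carries the small ring and the stepped master, and the large ring carries the V-block. The pink block is separate, off the plate. I'm moving over the piles for a wrist view.

```bash
python3 -m creep '[[1,-0.08,0,-0.04,0],[1,-0.16,-0.02,-0.08,0],[1,-0.24,-0.04,-0.1,0],[1,-0.32,-0.06,-0.14,0],[1,-0.4,-0.08,-0.18,0],[1,-0.46,-0.09,-0.2,0],[1,-0.46,-0.09,-0.2,0],[1,-0.46,-0.09,-0.2,0],[1,-0.46,-0.09,-0.2,0]]' 40
python3 - <<'E'
from h import *
im=cam("wrist"); cv2.imwrite("pics/w1.png",im["frame"][:,:,::-1])
R=np.array(im["R"]);print(R.round(3),(-R.T@im["t"]).round(4),im["fx"])
for l,z in [("setup_block",.05),("small_ring",.075),("step_master",.095),("large_ring",.05),("v_block",.075)]:
    print(l,[(q["centre"],to_plane(im,q["centre"],z).round(4).tolist(),round(q["confidence"],2)) for q in eyes.place_of("wrist",l)])
E
```

```text
clock: 3.65
position: [0.5299, -0.229, 0.3447]
ee_rot: [-0.001, 0.707, 0.707, 0.0]
contact_force: [-0.5, -0.0, -1.4]
width: 0.0852
gripper_force: 0.0
[[ 1.     0.001 -0.   ]
 [ 0.001 -0.946  0.324]
 [-0.    -0.324 -0.946]] [ 0.5293 -0.146   0.4731] 346.09245308969207
setup_block [([508.8, 172.1], [[0.7541, -0.204]], 0.96), ([374.7, 202.3], [[0.5933, -0.2415]], 0.8), ([154.5, 225.7], [[0.314, -0.2722]], 0.59)]
small_ring [([383.1, 205.1], [[0.5996, -0.2392]], 0.81), ([381.9, 213.6], [[0.5988, -0.2495]], 0.53)]
step_master [([382.2, 209.7], [[0.5953, -0.2398]], 0.68)]
large_ring [([279.0, 228.9], [[0.4727, -0.2763]], 0.79)]
v_block [([279.3, 230.0], [[0.4763, -0.27]], 0.62)]
```

View pics/w1.png

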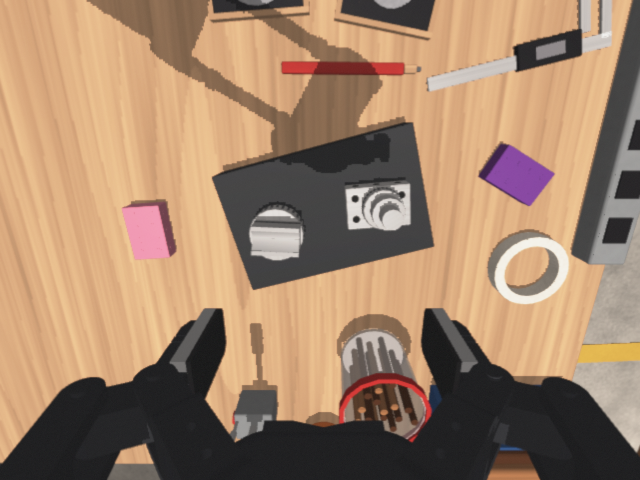

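Wrist picture: stepped master stem top at (391,216), set-up block under it (348-410, 180-228), V-block on the large ring at (276,237). Both sit nearly square to the world, and the pads show at (221,310) and (425,310).

Run:
```python
from h import *
im=cam("wrist"); f=im["frame"]
print("stem top guess",to_plane(im,[391,216],.137))
m=eyes.regions_of("wrist","v_block"); 
for r in m[:2]: print("v",r["confidence"],r["bbox"],rect(im,r["mask"],.105))
m=eyes.regions_of("wrist","setup_block")
for r in m[:3]: print("b",r["confidence"],r["bbox"],rect(im,r["mask"],.075))
c=f[165:270,235:425]; cv2.imwrite("pics/c2.png",cv2.resize(c,(760,420),interpolation=2)[:,:,::-1])
```

```text
stem top guess [[ 0.59766662 -0.23634055]]
b 0.92 [478.1, 142.9, 554.8, 206.9] ((749.1851196289062, -203.86300659179688), (47.72553634643555, 77.3686752319336), 62.237300872802734)
b 0.66 [122.0, 200.7, 173.6, 256.5] ((319.3339538574219, -271.41815185546875), (55.583431243896484, 69.9006576538086), 4.820661544799805)
b 0.56 [347.1, 180.2, 409.9, 228.0] ((593.0658569335938, -238.80699157714844), (74.92201232910156, 53.64625549316406), 5.065775394439697)
```

View pics/c2.png

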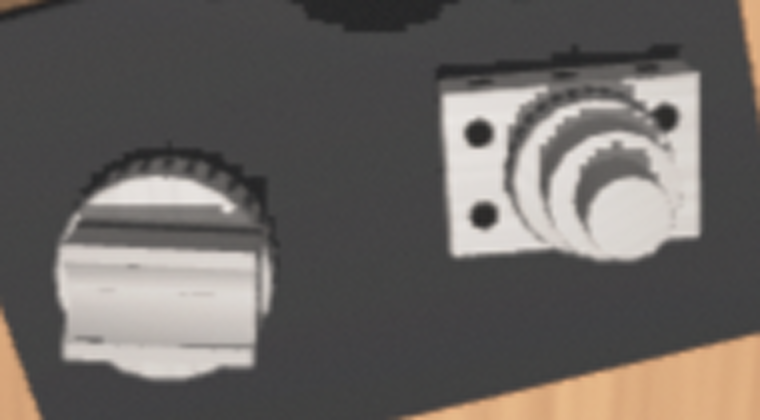

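The crop shows the stem top at about (392,219) in the full picture. The block's top corners give a yaw of about +4°, and the V-block edges about -2°.

Run:
```python
from h import *
im=cam("wrist"); P=lambda c:np.array([235,165])+np.atleast_2d(c)/4.
print("stem",to_plane(im,P([629,218]),.137).round(4))
b=to_plane(im,P([[441,92],[700,72],[700,237],[452,256]]),.075)
print("block",b.round(4).tolist(),b.mean(0), cv2.minAreaRect((b*1000).astype(np.float32)))
v=to_plane(im,P([[62,360],[256,367],[262,225],[76,218]]),.105)
print("v",v.round(4).tolist(),v.mean(0))
print("ring top arcs",to_plane(im,P([[56,270],[272,270],[160,176],[165,380]]),.075).round(4).tolist())
print("smallring arcs",to_plane(im,P([[507,170],[590,98]]),.095).round(4).tolist())
```

```text
stem [[ 0.5992 -0.2406]]
block [[0.5551, -0.2201], [0.6297, -0.2143], [0.6337, -0.2638], [0.5595, -0.2698]] [ 0.59451862 -0.24201462] ((594.4412231445312, -241.97732543945312), (74.83551788330078, 49.880714416503906), 4.624649524688721)
v [[0.4465, -0.2917], [0.5019, -0.2938], [0.5045, -0.2516], [0.4532, -0.2496]] [ 0.47653363 -0.27168443]
ring top arcs [[0.4399, -0.2743], [0.5052, -0.2743], [0.4727, -0.2451], [0.4713, -0.3102]]
smallring arcs [[0.5728, -0.2384], [0.5949, -0.2181]]
```

```bash
python3 -m creep '[[0.5,-0.02,0.06,0.06,0],[0.5,-0.024,0.138,0.12,0],[0.5,-0.024,0.138,0.2,0],[0.5,-0.024,0.138,0.28,0],[0.5,-0.024,0.138,0.34,0],[0.5,-0.024,0.138,0.36,0],[0.5,-0.024,0.138,0.36,0],[0.5,-0.024,0.138,0.36,0]]' 50
python3 - <<'E'
from h import *
im=cam("wrist"); cv2.imwrite("pics/w3.png",im["frame"][:,:,::-1]); print(manip.get_state()["position"],to_plane(im,eyes.place_of("wrist","step_master")[0]["centre"],.095))
R=np.array(im["R"]);print((-R.T@im["t"]).round(4))
E
```

```text
clock: 4.95
position: [0.6001, -0.2426, 0.167]
ee_rot: [0.001, 0.707, 0.707, 0.0]
contact_force: [-0.5, -0.3, 0.5]
width: 0.0429
gripper_force: 0.0
[ 0.60033788 -0.24275348  0.16762384] [[ 0.59662635 -0.24067734]]
[ 0.5991 -0.1592  0.2951]
```

View pics/w3.png

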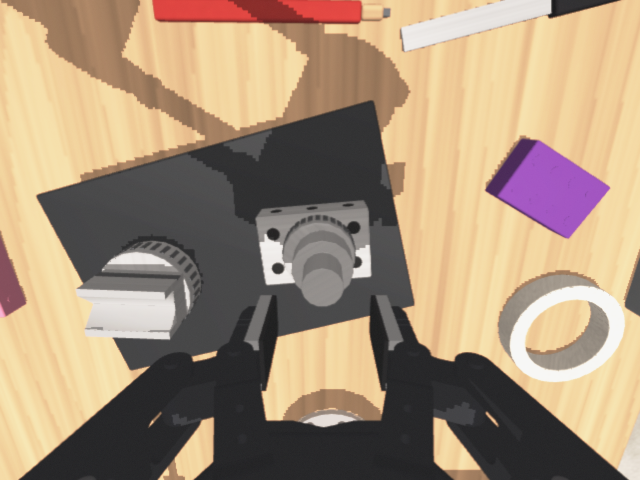

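Stem top is at (322,287), centred between the pads at (275,297) and (373,297). The tip sits about 8 mm ahead of the TCP at 43 mm opening, so the swing is roughly linear. Now I descend and grip the stem.

```bash
python3 -m creep '[[0.5,0.003,-0.002,0.04,0],[0.5,0.003,-0.002,0.07,0],[0.5,0.003,-0.002,0.077,0],[0.5,0.003,-0.002,0.077,0],[0.2,0.003,-0.002,0.077,0],[0.1,0.003,-0.002,0.077,0],[0.1,0.003,-0.002,0.077,0],[0.1,0.003,-0.002,0.077,0]]' 50
```

```text
clock: 5.85
position: [0.5993, -0.2412, 0.1294]
ee_rot: [0.002, 0.707, 0.707, 0.001]
contact_force: [-0.3, -0.3, 5.6]
width: 0.0195
gripper_force: 66.6
```

```bash
python3 -m creep '[[0.1,0,0,-0.01,0],[0.1,0,0,-0.04,0],[0.1,0,0,-0.1,0],[0.1,0,0,-0.18,0],[0.1,0.06,-0.01,-0.26,0],[0.1,0.14,-0.03,-0.32,0],[0.1,0.22,-0.05,-0.36,0],[0.1,0.30,-0.07,-0.4,0],[0.1,0.38,-0.09,-0.42,0],[0.1,0.46,-0.12,-0.44,0]]' 50
python3 -m creep '[[0.1,0.08,-0.02,0,0],[0.1,0.12,-0.02,0,0],[0.1,0.12,-0.02,0,0],[0.1,0.12,-0.02,0,0],[0.1,0.12,-0.02,0,0]]'
cat > nests.py <<'E'
from h import *
import sys
im=cam("wrist"); f=im["frame"]; cv2.imwrite("pics/%s.png"%sys.argv[1],f[:,:,::-1])
hsv=cv2.cvtColor(f,cv2.COLOR_RGB2HSV)
for l in NESTS:
    for r in eyes.regions_of("wrist",l)[:2]:
        print(l,round(r["confidence"],2),np.round(r["bbox"]),"tray",np.round(np.hstack(rect(im,r["mask"],.013)),1))
        m=cv2.morphologyEx(r["mask"].astype(np.uint8),3,np.ones((5,5)))
        fl=((hsv[...,1]<50)&(hsv[...,2]>85)&(m>0)).astype(np.uint8)
        if fl.sum()>200: print("    floor",np.round(np.hstack(rect(im,fl,.006)),1))
    p=eyes.place_of("wrist",l)[:2]; print("    place",[(to_plane(im,q["centre"],0).round(4).tolist(),round(q["confidence"],2)) for q in p])
E
python3 nests.py n1
```

```text
clock: 6.85
position: [0.5377, -0.009, 0.3478]
ee_rot: [0.0, 0.707, 0.707, 0.001]
contact_force: [0.2, 0.6, -1.7]
width: 0.0196
gripper_force: 63.3
clock: 7.35
position: [0.5281, 0.0485, 0.3467]
ee_rot: [0.0, 0.707, 0.707, -0.0]
contact_force: [0.4, 0.4, -1.5]
width: 0.0193
gripper_force: 63.3
    place []
nest_v_block 0.75 [354.  36. 452. 130.] tray [618.5 172.8 116.7 104.    1. ]
    floor [618.5 172.9  50.2  71.2  90. ]
nest_v_block 0.37 [206.  19. 316. 131.] tray [452.4 182.6 118.5 106.6  10. ]
    floor [451.5 182.7  50.8  50.7  87.8]
    place [([[0.6229, 0.1727]], 0.55)]
nest_large_ring 0.65 [218. 164. 315. 245.] tray [451.8  22.5 117.7 107.8   3.7]
    floor [450.9  20.7  81.   80.6  88.5]
    place [([[0.4523, 0.0198]], 0.93)]
nest_small_ring 0.68 [335. 167. 431. 257.] tray [607.3   9.6 107.7 120.   80.1]
    floor [607.2   8.2  59.1  61.9  90. ]
    place [([[0.6105, 0.0082]], 0.74)]
nest_step_master 0.84 [206.  18. 315. 128.] tray [452.2 182.6 117.4 106.2  10.1]
    floor [451.5 182.7  50.8  50.7  87.8]
nest_step_master 0.3 [352.  38. 452. 131.] tray [618.1 172.7 117.8 106.    1. ]
    floor [618.5 172.9  50.2  71.2  90. ]
    place [([[0.4558, 0.1847]], 0.74)]
```

View pics/n1.png

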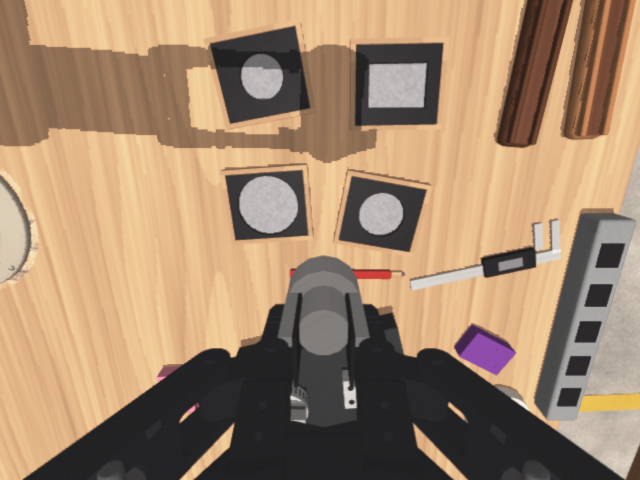

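Wrist picture: step pocket at (262,75), V pocket (397,85), large-ring pocket (268,205), small-ring pocket (381,213). All sizes agree with the description. The stepped master hangs upright in the jaws.

```bash
python3 -m creep '[[0.1,0.07,-0.04,0.04,0],[0.1,0.14,-0.08,0.08,0],[0.1,0.21,-0.12,0.14,0],[0.1,0.269,-0.152,0.22,0],[0.1,0.269,-0.152,0.3,0],[0.1,0.269,-0.152,0.38,0],[0.1,0.269,-0.152,0.46,0],[0.1,0.269,-0.152,0.53,0],[0.1,0.269,-0.152,0.57,0],[0.1,0.269,-0.152,0.594,0]]'
python3 -m creep '[[0.1,0,0,0,0],[0.1,0,0,0,0]]'
```

```text
clock: 8.9
position: [0.451, 0.1838, 0.0479]
ee_rot: [-0.001, 0.707, 0.707, -0.001]
contact_force: [-0.4, 0.2, -1.8]
width: 0.0192
gripper_force: 63.3
clock: 9.1
position: [0.4525, 0.1841, 0.0501]
ee_rot: [0.0, 0.707, 0.707, 0.0]
contact_force: [-0.1, 0.6, -1.4]
width: 0.0194
gripper_force: 63.3
```

```bash
python3 -m creep '[[0.1,0,0,0.006,0],[0.1,0,0,0.012,0],[0.1,0,0,0.016,0],[0.1,0,0,0.018,0],[0.1,0,0,0.02,0],[0.1,0,0,0.02,0],[0.1,0,0,0.02,0]]'
```

```text
clock: 9.8
position: [0.4521, 0.1841, 0.0404]
ee_rot: [0.0, 0.707, 0.707, 0.0]
contact_force: [-1.4, 0.4, 5.4]
width: 0.0193
gripper_force: 64.7
```

```bash
python3 -m creep '[[0.3,0,0,0,0],[0.5,0,0,0,0],[0.5,0,0,-0.02,0],[0.5,0,0,-0.1,0],[0.6,0,0,-0.2,0],[0.7,-0.02,0,-0.3,0],[0.7,-0.1,0.03,-0.34,0],[0.7,-0.18,0.06,-0.36,0],[0.7,-0.26,0.09,-0.38,0],[0.7,-0.34,0.12,-0.4,0]]' 50
python3 - <<'E'
from h import *
im=cam("scene"); 
for n in ("scene","side"):
    im=cam(n); print(n,[(to_plane(im,q["centre"],.006).round(4),q["confidence"]) for q in eyes.place_of(n,"step_master")])
E
python3 -m creep '[[0.7,-0.08,0.03,0,0],[0.7,-0.16,0.06,0,0],[0.7,-0.24,0.09,0,0],[0.7,-0.32,0.12,0,0],[0.7,-0.4,0.15,0,0],[0.7,-0.48,0.166,0,0],[0.7,-0.51,0.166,0,0],[0.7,-0.51,0.166,0.03,0],[0.7,-0.51,0.166,0.06,0],[0.7,-0.51,0.166,0.06,0]]'
cat > look.py <<'E'
from h import *
import sys
im=cam("wrist"); cv2.imwrite("pics/%s.png"%sys.argv[1],im["frame"][:,:,::-1])
print(manip.get_state()["position"].round(4))
for l,z in zip(sys.argv[2::2],map(float,sys.argv[3::2])):
    print(l,[(to_plane(im,q["centre"],z).round(4).tolist(),round(q["confidence"],2)) for q in eyes.place_of("wrist",l)])
E
python3 look.py s1 small_ring .075 setup_block .05 large_ring .05 v_block .075
```

```text
clock: 10.8
position: [0.5123, 0.0125, 0.2413]
ee_rot: [0.001, 0.707, 0.707, 0.001]
contact_force: [-0.1, 1.2, -0.1]
width: 0.0599
gripper_force: 0.0
scene [(array([[0.455, 0.192]]), 0.52), (array([[0.6299, 0.1696]]), 0.4), (array([[0.6037, 0.0022]]), 0.21)]
side [(array([[0.4481, 0.1859]]), 0.78), (array([[ 0.474 , -0.3272]]), 0.26)]
clock: 12.05
position: [0.5934, -0.2383, 0.2073]
ee_rot: [-0.003, 0.707, 0.708, -0.001]
contact_force: [-0.8, 0.1, 0.7]
width: 0.06
gripper_force: 0.0
[ 0.5942 -0.2388  0.2087]
small_ring [([[0.5976, -0.2413]], 0.93)]
setup_block [([[0.7549, -0.2044]], 0.92), ([[0.5945, -0.2428]], 0.91), ([[0.3333, -0.2671]], 0.66)]
large_ring [([[0.4706, -0.2754]], 0.61)]
v_block [([[0.4747, -0.2707]], 0.97)]
```

View pics/s1.png

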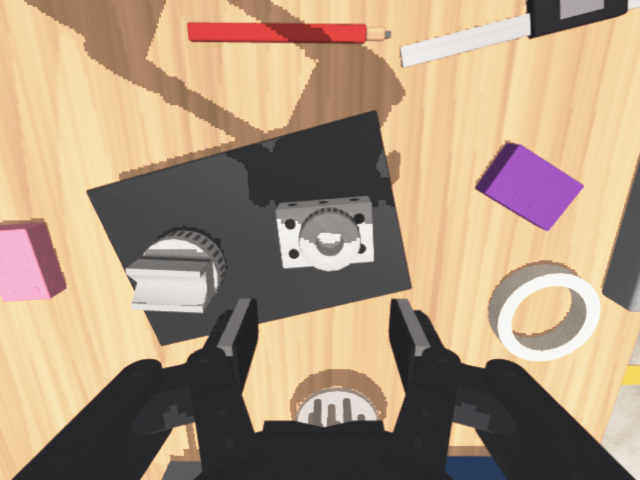

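Wrist picture: the small ring stands alone on the block at (330,240), pads at (257,300) and (391,300); the V-block is undisturbed. The step master is seen in its nest. I'm going down on the ring.

```bash
python3 -m creep '[[0.7,-0.005,0.008,0.06,0],[0.7,-0.005,0.008,0.14,0],[0.7,-0.005,0.008,0.2,0],[0.7,-0.005,0.008,0.225,0],[0.7,-0.005,0.008,0.235,0],[0.7,-0.005,0.008,0.235,0],[0.5,-0.005,0.008,0.235,0],[0.3,-0.005,0.008,0.235,0],[0.3,-0.005,0.008,0.235,0],[0.3,-0.005,0.008,0.235,0]]' 60
```

```text
clock: 13.3
position: [0.6, -0.2442, 0.0947]
ee_rot: [0.002, 0.707, 0.707, 0.0]
contact_force: [-1.3, 1.0, 6.9]
width: 0.0437
gripper_force: 61.9
```

```bash
python3 -m creep '[[0.3,0,0,0,0],[0.3,0,0,0,0]]'
```

```text
clock: 13.5
position: [0.6, -0.2442, 0.0947]
ee_rot: [0.002, 0.707, 0.707, 0.0]
contact_force: [-1.1, -0.6, 6.3]
width: 0.0432
gripper_force: 61.9
```

```bash
python3 -m creep '[[0.6,0,0,0,0],[0.6,0,0,0,0],[0.6,0.006,-0.002,0.004,0],[0.6,0.006,-0.002,0.008,0],[0.6,0.006,-0.002,0.008,0],[0.3,0.006,-0.002,0.008,0],[0.3,0.006,-0.002,0.008,0],[0.3,0.006,-0.002,0.008,0],[0.3,0.006,-0.002,0.008,0]]' 60
```

```text
clock: 14.4
position: [0.5985, -0.2406, 0.0886]
ee_rot: [0.0, 0.707, 0.707, 0.0]
contact_force: [0.2, 1.0, 2.6]
width: 0.0444
gripper_force: 61.8
```

```bash
python3 -m creep '[[0.6,0,0,0,0],[0.6,0,0,0,0],[0.6,0,0,-0.007,0],[0.6,0,0,-0.007,0],[0.6,0,0,-0.007,0],[0.3,0,0,-0.007,0],[0.3,0,0,-0.007,0],[0.3,0,0,-0.007,0],[0.3,0,0,-0.007,0]]' 70
```

```text
clock: 15.3
position: [0.5983, -0.2406, 0.0925]
ee_rot: [0.0, 0.707, 0.707, 0.0]
contact_force: [-0.7, 1.1, 6.0]
width: 0.0436
gripper_force: 71.7
```

```bash
python3 -m creep '[[0.3,0,0,-0.01,0],[0.3,0,0,-0.04,0],[0.3,0,0,-0.1,0],[0.3,0.04,0,-0.16,0],[0.3,0.12,0,-0.2,0],[0.3,0.2,0.01,-0.2,0],[0.3,0.28,0.018,-0.2,0],[0.3,0.36,0.018,-0.18,0],[0.3,0.44,0.018,-0.14,0],[0.3,0.499,0.018,-0.1,0]]'
python3 -m creep '[[0.3,0,0,0.06,0],[0.3,0,0,0.12,0],[0.3,0,0,0.18,0],[0.3,0,0,0.21,0],[0.3,0,0,0.225,0],[0.3,0,0,0.225,0],[0.3,0,0,0.225,0]]'
```

```text
clock: 16.3
position: [0.6064, 0.0115, 0.141]
ee_rot: [-0.0, 0.707, 0.707, 0.0]
contact_force: [0.6, -0.6, -2.9]
width: 0.0434
gripper_force: 71.6
clock: 17.0
position: [0.6076, 0.0089, 0.0298]
ee_rot: [0.0, 0.707, 0.707, 0.0]
contact_force: [0.5, -0.4, -2.2]
width: 0.0432
gripper_force: 71.6
```

```bash
python3 -m creep '[[0.3,0,0,0.006,0],[0.3,0,0,0.009,0],[0.3,0,0,0.011,0],[0.3,0,0,0.0125,0],[0.3,0,0,0.013,0],[0.3,0,0,0.013,0],[0.3,0,0,0.013,0]]'
```

```text
clock: 17.7
position: [0.6072, 0.009, 0.0235]
ee_rot: [0.0, 0.707, 0.707, 0.0]
contact_force: [-2.8, 0.1, 4.6]
width: 0.0432
gripper_force: 72.3
```

```bash
python3 -m creep '[[0.5,0,0,0,0],[0.65,0,0,0,0],[0.65,0,0,-0.02,0],[0.65,0,0,-0.1,0],[0.65,0,0,-0.2,0.02],[0.65,-0.06,-0.02,-0.28,0.04],[0.65,-0.14,-0.05,-0.34,0.06],[0.65,-0.21,-0.09,-0.39,0.08],[0.65,-0.28,-0.13,-0.39,0.1],[0.65,-0.35,-0.16,-0.39,0.12]]'
python3 -m creep '[[0.65,-0.07,-0.04,0,0.02],[0.65,-0.14,-0.07,0,0.04],[0.65,-0.2,-0.1,0,0.06],[0.65,-0.21,-0.105,0,0.08],[0.65,-0.21,-0.105,0,0.1],[0.65,-0.21,-0.105,0,0.12],[0.65,-0.21,-0.105,0,0.136],[0.65,-0.21,-0.105,0,0.136],[0.65,-0.21,-0.105,0,0.136],[0.65,-0.21,-0.105,0,0.136]]'
python3 look.py v1 v_block .075 large_ring .05
python3 - <<'E'
from h import *
s=manip.get_state(); w=s["ee_rot"]; print(s["qpos"].round(2)); print(Rotation.from_quat([*w[1:],w[0]]).as_matrix().round(3))
E
```

```text
clock: 18.7
position: [0.5264, -0.1674, 0.2199]
ee_rot: [0.001, 0.919, 0.395, 0.001]
contact_force: [0.6, 0.1, 1.1]
width: 0.0555
gripper_force: 0.0
clock: 19.7
position: [0.4169, -0.2066, 0.218]
ee_rot: [0.0, 1.0, -0.018, 0.0]
contact_force: [0.0, 0.4, -0.6]
width: 0.0556
gripper_force: 0.0
[ 0.4169 -0.2066  0.2179]
v_block []
large_ring []
[-0.61  0.13  1.77  0.    1.24  1.  ]
[[ 0.999 -0.037  0.   ]
 [-0.037 -0.999 -0.   ]
 [ 0.     0.    -1.   ]]
```

View pics/v1.png

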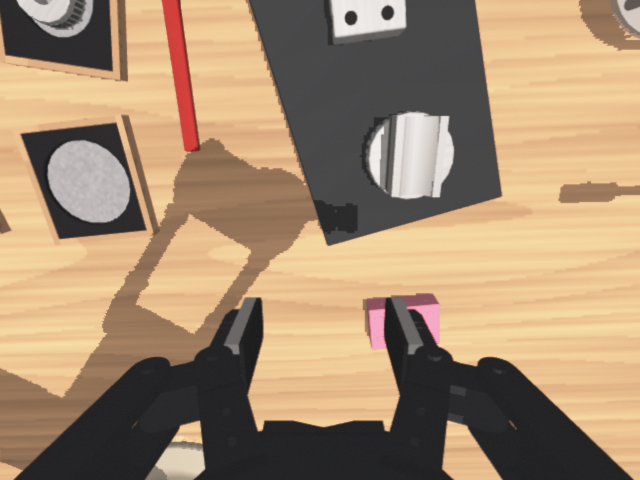

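Wrist picture (up is +x): the V-block on the ring is at (415,155), groove along image-up. The small ring lies in its pocket at the top left. I end short of the pile because the axes had turned, so I continue.

```bash
python3 -m creep '[[0.65,0.04,0.04,0,0],[0.65,0.08,0.09,0.01,0],[0.65,0.12,0.1245,0.035,0],[0.65,0.12,0.1245,0.035,0],[0.65,0.12,0.1245,0.035,0],[0.65,0.12,0.1245,0.035,0]]'
python3 look.py v2 v_block .075 large_ring .05
```

```text
clock: 20.45
position: [0.4739, -0.2704, 0.2004]
ee_rot: [-0.0, 1.0, -0.019, -0.0]
contact_force: [-0.1, 0.1, 0.1]
width: 0.0554
gripper_force: 0.0
[ 0.4739 -0.2703  0.2006]
v_block [([[0.4759, -0.2753]], 0.64)]
large_ring []
```

View pics/v2.png

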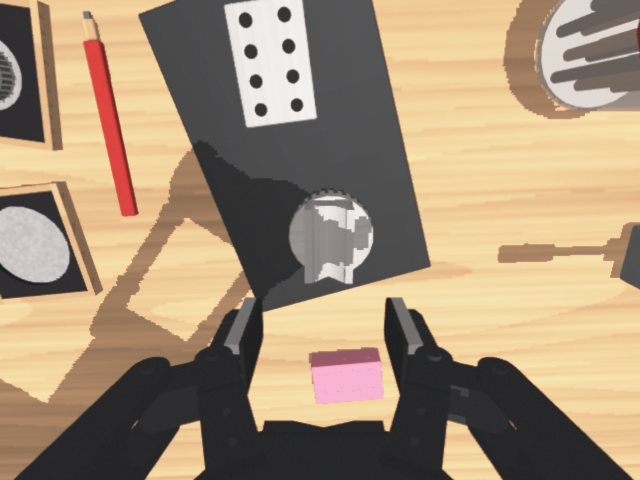

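Wrist picture: the V-block's top is at columns 303-354 and the jaws' middle at about 325, so I need a 2 mm shift to the right. The V-block is parallel to the pads.

```bash
python3 -m creep '[[0.65,0.003,0.004,0.06,0],[0.65,0.003,0.004,0.12,0],[0.65,0.003,0.004,0.18,0],[0.65,0.003,0.004,0.205,0],[0.65,0.003,0.004,0.211,0],[0.65,0.003,0.004,0.211,0],[0.4,0.003,0.004,0.211,0],[0.25,0.003,0.004,0.211,0],[0.25,0.003,0.004,0.211,0],[0.25,0.003,0.004,0.211,0]]' 70
```

```text
clock: 21.6
position: [0.477, -0.2741, 0.0967]
ee_rot: [0.001, 1.0, -0.019, 0.002]
contact_force: [-0.4, -0.8, 5.9]
width: 0.0326
gripper_force: 71.3
```

```bash
python3 -m creep '[[0.25,0,0,-0.01,0],[0.25,0,0,-0.04,0],[0.25,0,0,-0.1,0],[0.25,0,-0.03,-0.17,0],[0.25,0.03,-0.1,-0.2,0],[0.25,0.05,-0.19,-0.2,0],[0.25,0.07,-0.28,-0.2,0],[0.25,0.1,-0.37,-0.2,0],[0.25,0.12,-0.46,-0.2,-0.004],[0.25,0.14,-0.55,-0.2,-0.009]]'
python3 - <<'E'
from h import *
s=manip.get_state(); w=s["ee_rot"]; M=Rotation.from_quat([*w[1:],w[0]]).as_matrix(); print(s["position"]);print(M.round(3))
print(M.T@(np.array([.619,.1728,.034])-s["position"])/.5)
E
```

```text
clock: 22.6
position: [0.5558, 0.001, 0.1945]
ee_rot: [-0.0, 1.0, 0.01, -0.001]
contact_force: [0.5, -0.2, -3.8]
width: 0.0326
gripper_force: 70.4
[0.55583343 0.00098325 0.1944591 ]
[[ 1.     0.02  -0.001]
 [ 0.02  -1.     0.   ]
 [-0.001 -0.    -1.   ]]
[ 0.13353603 -0.34097982  0.32083239]
```

```bash
python3 -m creep '[[0.25,0.03,-0.08,0.02,0],[0.25,0.06,-0.16,0.04,0],[0.25,0.09,-0.24,0.08,0],[0.25,0.12,-0.31,0.12,0],[0.25,0.133,-0.341,0.17,0],[0.25,0.133,-0.341,0.23,0],[0.25,0.133,-0.341,0.28,0],[0.25,0.133,-0.341,0.31,0],[0.25,0.133,-0.341,0.31,0],[0.25,0.133,-0.341,0.31,0]]'
```

```text
clock: 23.6
position: [0.6193, 0.1707, 0.0396]
ee_rot: [0.0, 1.0, 0.009, -0.0]
contact_force: [0.2, -0.1, -2.8]
width: 0.0329
gripper_force: 70.3
```

Yaw 1°, position within 2 mm. Lowering 12 mm to contact.

```bash
python3 -m creep '[[0.25,0,-0.003,0.01,0],[0.25,0,-0.003,0.016,0],[0.25,0,-0.003,0.02,0],[0.25,0,-0.003,0.0225,0],[0.25,0,-0.003,0.024,0],[0.25,0,-0.003,0.024,0],[0.25,0,-0.003,0.024,0]]'
```

```text
clock: 24.3
position: [0.6196, 0.1723, 0.0279]
ee_rot: [-0.0, 1.0, 0.009, 0.0]
contact_force: [0.5, -0.6, -4.5]
width: 0.0325
gripper_force: 70.4
```

```bash
python3 -m creep '[[0.25,0,0,0.002,0],[0.25,0,0,0.003,0],[0.25,0,0,0.003,0]]'
python3 -m creep '[[0.4,0,0,0,0],[0.55,0,0,0,0],[0.55,0,0,-0.02,0],[0.55,0,0,-0.1,0],[0.7,0,0,-0.2,0],[1,-0.02,0.06,-0.28,0],[1,-0.04,0.15,-0.34,0],[1,-0.07,0.24,-0.34,0],[1,-0.1,0.33,-0.34,0],[1,-0.13,0.42,-0.34,0]]'
python3 - <<'E'
from h import *
s=manip.get_state(); w=s["ee_rot"]; M=Rotation.from_quat([*w[1:],w[0]]).as_matrix(); print(s["position"]);print(M.round(3))
print(M.T@(np.array([.473,-.277,.19])-s["position"])/.5)
E
```

```text
clock: 24.6
position: [0.6196, 0.1722, 0.0277]
ee_rot: [0.0, 1.0, 0.009, 0.0]
contact_force: [-2.6, 0.0, 4.2]
width: 0.0328
gripper_force: 71.6
clock: 25.6
position: [0.5581, -0.0407, 0.1978]
ee_rot: [0.0, 1.0, 0.01, 0.001]
contact_force: [0.8, -0.6, -0.2]
width: 0.0854
gripper_force: 0.0
[ 0.55807152 -0.04071073  0.19780049]
[[ 1.     0.019  0.003]
 [ 0.019 -1.    -0.001]
 [ 0.003  0.001 -1.   ]]
[-0.17928825  0.46918721  0.01554368]
```

```bash
python3 -m creep '[[1,-0.03,0.08,0,0],[1,-0.06,0.17,0,0],[1,-0.1,0.26,0,0],[1,-0.13,0.35,0.01,0],[1,-0.16,0.42,0.015,0],[1,-0.179,0.469,0.015,0],[1,-0.179,0.469,0.015,0],[1,-0.179,0.469,0.015,0],[1,-0.179,0.469,0.015,0]]'
python3 look.py r1 large_ring .05 setup_block .05
```

```text
clock: 26.5
position: [0.4737, -0.2742, 0.1891]
ee_rot: [-0.0, 1.0, 0.01, 0.0]
contact_force: [-0.7, 0.0, 1.3]
width: 0.0851
gripper_force: 0.0
[ 0.4738 -0.274   0.1891]
large_ring [([[0.4725, -0.2756]], 0.69)]
setup_block [([[0.3296, -0.2871]], 0.6), ([[0.5941, -0.2421]], 0.59)]
```

View pics/r1.png

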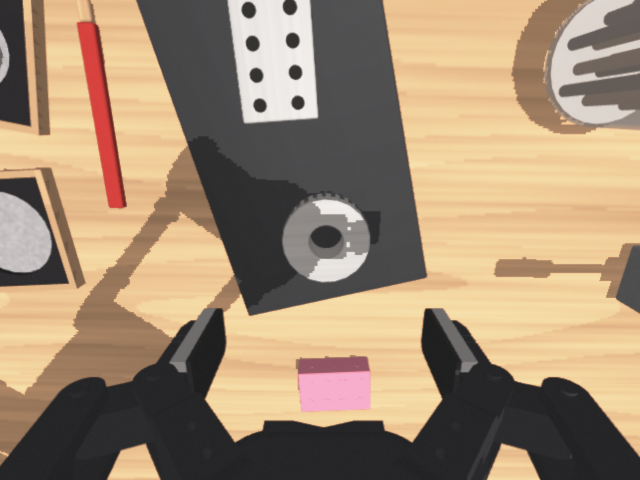

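Wrist picture: the large ring is alone on the plate at columns 282-371 (centre 326,240), between the open pads at (225,310) and (425,310).

```bash
python3 -m creep '[[1,-0.003,0.003,0.06,0],[1,-0.003,0.003,0.13,0],[1,-0.003,0.003,0.2,0],[1,-0.003,0.003,0.24,0],[1,-0.003,0.003,0.252,0],[1,-0.003,0.003,0.252,0],[0.7,-0.003,0.003,0.252,0],[0.5,-0.003,0.003,0.252,0],[0.5,-0.003,0.003,0.252,0],[0.5,-0.003,0.003,0.252,0]]' 90
```

```text
clock: 27.65
position: [0.4731, -0.2767, 0.0652]
ee_rot: [0.001, 1.0, 0.009, 0.002]
contact_force: [0.6, 2.6, 6.3]
width: 0.0631
gripper_force: 99.0
```

```bash
python3 -m creep '[[0.5,0,0,-0.01,0],[0.5,0,0,-0.04,0],[0.5,0,0,-0.1,0],[0.5,0,-0.04,-0.16,0],[0.5,-0.01,-0.12,-0.18,0],[0.5,-0.01,-0.2,-0.18,0],[0.5,-0.02,-0.28,-0.18,0],[0.5,-0.03,-0.36,-0.18,0],[0.5,-0.032,-0.44,-0.17,0],[0.5,-0.032,-0.52,-0.14,0]]'
python3 -m creep '[[0.5,0,-0.06,0.05,0],[0.5,0,-0.077,0.1,0],[0.5,0,-0.077,0.15,0],[0.5,0,-0.077,0.19,0],[0.5,0,-0.077,0.21,0],[0.5,0,-0.077,0.21,0],[0.5,0,-0.077,0.21,0]]'
```

```text
clock: 28.65
position: [0.4515, -0.0158, 0.1342]
ee_rot: [0.001, 1.0, 0.009, 0.002]
contact_force: [1.7, 0.4, -5.3]
width: 0.0631
gripper_force: 100.5
clock: 29.35
position: [0.451, 0.0213, 0.0284]
ee_rot: [0.0, 1.0, 0.009, 0.001]
contact_force: [0.6, 0.6, -5.2]
width: 0.0631
gripper_force: 100.5
```

```bash
python3 -m creep '[[0.5,0,0,0.006,0],[0.5,0,0,0.01,0],[0.5,0,0,0.0125,0],[0.5,0,0,0.014,0],[0.5,0,0,0.0155,0],[0.5,0,0,0.0155,0],[0.5,0,0,0.0155,0]]'
```

```text
clock: 30.05
position: [0.4504, 0.0215, 0.0211]
ee_rot: [0.0, 1.0, 0.009, 0.0]
contact_force: [-2.9, -0.0, 6.9]
width: 0.0631
gripper_force: 102.4
```

```bash
python3 -m creep '[[0.85,0,0,0,0],[0.95,0,0,0,0],[0.95,0,0,-0.02,0],[0.95,0,0,-0.1,0],[0.95,0,0.02,-0.2,0],[0.95,0.04,0.1,-0.26,0],[0.95,0.08,0.18,-0.26,0],[0.95,0.12,0.26,-0.26,0],[0.95,0.16,0.34,-0.26,0],[0.85,0.2,0.42,-0.26,0]]'
python3 -m creep '[[0.85,0.04,0.08,0,-0.005],[0.85,0.078,0.113,0,-0.01],[0.85,0.078,0.113,0,-0.01],[0.85,0.078,0.113,0,-0.01],[0.85,0.078,0.113,0,-0.01]]'
python3 look.py b1 setup_block .05
python3 - <<'E'
from h import *
s=manip.get_state(); w=s["ee_rot"]; M=Rotation.from_quat([*w[1:],w[0]]).as_matrix(); print(M.round(3))
E
```

```text
clock: 31.05
position: [0.555, -0.1883, 0.1512]
ee_rot: [0.0, 1.0, 0.009, 0.001]
contact_force: [0.3, 0.4, 0.1]
width: 0.0726
gripper_force: 0.0
clock: 31.55
position: [0.5934, -0.2412, 0.1503]
ee_rot: [-0.0, 0.999, 0.041, -0.0]
contact_force: [0.0, 0.8, 0.6]
width: 0.0726
gripper_force: 0.0
[ 0.5935 -0.2411  0.1504]
setup_block [([[0.5946, -0.2415]], 0.88), ([[0.6184, -0.0288]], 0.68)]
[[ 0.997  0.082 -0.   ]
 [ 0.082 -0.997  0.   ]
 [-0.    -0.    -1.   ]]
```

View pics/b1.png

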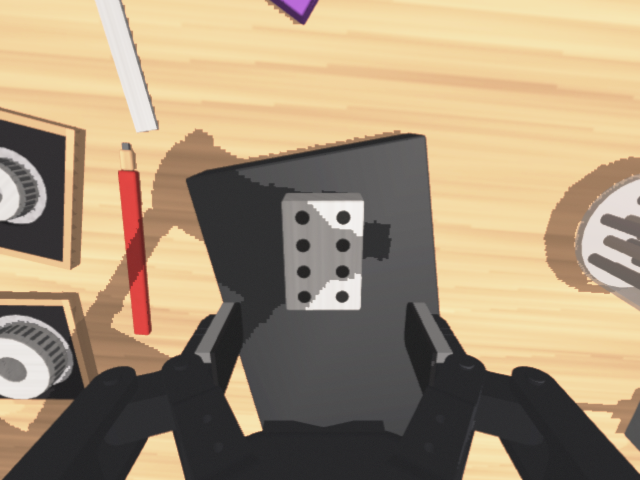

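Wrist picture: the set-up block is at (283-364, 195-310), parallel to and centred between the pads at (242,303) and (406,303). At the left, both rings lie in their trays.

```bash
python3 -m creep '[[0.85,0.002,0,0.05,0],[0.85,0.002,0,0.11,0],[0.85,0.002,0,0.15,0],[0.85,0.002,0,0.168,0],[0.85,0.002,0,0.17,0],[0.85,0.002,0,0.17,0],[0.5,0.002,0,0.17,0],[0.4,0.002,0,0.17,0],[0.4,0.002,0,0.17,0],[0.4,0.002,0,0.17,0]]' 90
```

```text
clock: 32.65
position: [0.5961, -0.2419, 0.0671]
ee_rot: [0.0, 0.999, 0.041, 0.001]
contact_force: [-0.7, 1.9, 6.6]
width: 0.0483
gripper_force: 96.3
```

```bash
python3 -m creep '[[0.4,0,0,-0.01,0],[0.4,0,0,-0.04,0],[0.4,0,0,-0.1,0],[0.4,-0.01,-0.04,-0.18,0],[0.4,-0.04,-0.11,-0.22,0],[0.4,-0.07,-0.18,-0.26,0.004],[0.4,-0.1,-0.26,-0.3,0.008],[0.4,-0.13,-0.34,-0.34,0.012],[0.4,-0.16,-0.42,-0.38,0.016],[0.4,-0.19,-0.5,-0.42,0.018]]'
python3 - <<'E'
from h import *
s=manip.get_state(); w=s["ee_rot"]; M=Rotation.from_quat([*w[1:],w[0]]).as_matrix(); print(s["position"]);print(M.round(3))
print(M.T@(np.array([.40,.22,.3])-s["position"])/.5)
E
```

```text
clock: 33.65
position: [0.4784, 0.0005, 0.2752]
ee_rot: [-0.0, 1.0, -0.016, -0.001]
contact_force: [1.1, 1.1, -5.4]
width: 0.0479
gripper_force: 94.8
[4.78438661e-01 4.59863240e-04 2.75206902e-01]
[[ 0.999 -0.033 -0.001]
 [-0.033 -0.999  0.   ]
 [-0.001  0.    -1.   ]]
[-0.17123247 -0.43370953 -0.04935842]
```

```bash
python3 -m creep '[[0.4,-0.03,-0.08,-0.02,0],[0.4,-0.06,-0.16,-0.04,0],[0.4,-0.09,-0.24,-0.049,0],[0.4,-0.12,-0.32,-0.049,0],[0.4,-0.15,-0.4,-0.049,0],[0.4,-0.171,-0.434,-0.049,0],[0.4,-0.171,-0.434,-0.049,0],[0.4,-0.171,-0.434,-0.049,0]]'
python3 nests.py n2 | grep -A2 setup
python3 - <<'E'
from h import *
s=manip.get_state(); w=s["ee_rot"]; M=Rotation.from_quat([*w[1:],w[0]]).as_matrix(); print(s["position"]);print(M.round(3))
E
```

```text
clock: 34.45
position: [0.401, 0.2185, 0.299]
ee_rot: [0.001, 1.0, -0.015, -0.0]
contact_force: [0.5, 0.7, -6.0]
width: 0.0483
gripper_force: 95.1
nest_setup_block 0.65 [175. 113. 274. 211.] tray [439.  329.5 105.9 115.6  88.2]
    floor [438.2 331.3  66.5  89.4  88.2]
    place []
[0.401697   0.21853255 0.29954016]
[[ 0.999 -0.032  0.   ]
 [-0.032 -0.999 -0.   ]
 [ 0.     0.    -1.   ]]
```

View pics/n2.png

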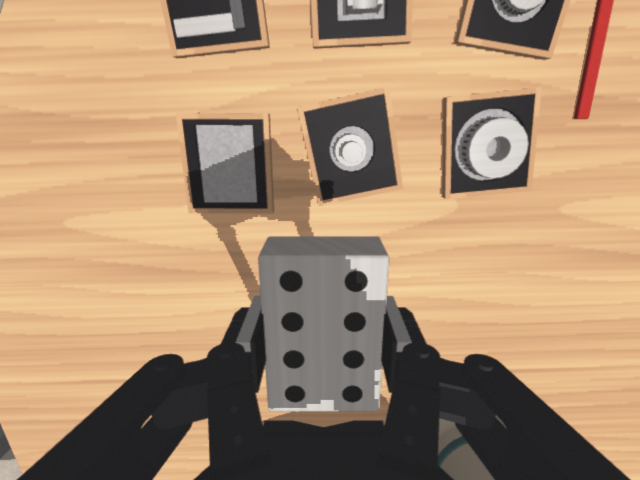

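Wrist picture: the empty set-up block pocket is at (228,162) and square with the held block. The step master stands in its pocket at (350,150), and the large ring sits in its pocket at (495,147).

```bash
python3 -m creep '[[0.4,0.02,-0.07,0.03,0],[0.4,0.05,-0.14,0.06,0],[0.4,0.069,-0.2,0.12,0],[0.4,0.069,-0.226,0.2,0],[0.4,0.069,-0.226,0.28,0],[0.4,0.069,-0.226,0.36,0],[0.4,0.069,-0.226,0.44,0],[0.4,0.069,-0.226,0.5,0],[0.4,0.069,-0.226,0.53,0],[0.4,0.069,-0.226,0.53,0]]'
python3 -m creep '[[0.4,0,0,0,0],[0.4,0,0,0,0]]'
```

```text
clock: 36.0
position: [0.4382, 0.3297, 0.032]
ee_rot: [0.001, 1.0, -0.016, -0.002]
contact_force: [-0.2, 0.5, -5.7]
width: 0.0482
gripper_force: 95.1
clock: 36.2
position: [0.441, 0.3314, 0.0359]
ee_rot: [-0.001, 1.0, -0.016, 0.001]
contact_force: [1.0, 0.3, -5.4]
width: 0.0481
gripper_force: 95.2
```

Lowering 12.8 mm to the floor.

```bash
python3 -m creep '[[0.4,0,0,0.01,0],[0.4,0,0,0.017,0],[0.4,0,0,0.021,0],[0.4,0,0,0.024,0],[0.4,0,0,0.0255,0],[0.4,0,0,0.0265,0],[0.4,0,0,0.0265,0],[0.4,0,0,0.0265,0]]'
```

```text
clock: 37.0
position: [0.4395, 0.3306, 0.0231]
ee_rot: [-0.0, 1.0, -0.016, 0.0]
contact_force: [-3.4, -1.6, 8.6]
width: 0.049
gripper_force: 97.0
```

```bash
python3 -m creep '[[0.7,0,0,0,0],[0.75,0,0,0,0],[0.75,0,0,-0.02,0],[0.75,0,0,-0.1,0],[0.75,0,0,-0.2,0],[0.75,-0.02,0.04,-0.28,0],[0.75,-0.05,0.1,-0.36,0],[0.75,-0.08,0.18,-0.44,0],[0.75,-0.1,0.26,-0.5,0],[0.75,-0.1,0.32,-0.55,0]]'
python3 -m creep '[[0.75,0,0.06,-0.06,0],[0.75,0,0.06,-0.06,0],[0.75,0,0.06,-0.06,0],[0.75,0,0.06,-0.06,0]]'
python3 nests.py f1
python3 look.py f1 setup_block .006 v_block .006 large_ring .006 small_ring .006 step_master .006
```

```text
clock: 38.0
position: [0.3829, 0.1715, 0.2982]
ee_rot: [-0.0, 1.0, -0.015, 0.001]
contact_force: [0.9, -0.3, 1.1]
width: 0.0643
gripper_force: 0.0
clock: 38.4
position: [0.3831, 0.1432, 0.3252]
ee_rot: [-0.0, 1.0, -0.015, -0.001]
contact_force: [0.3, -0.2, -0.5]
width: 0.0643
gripper_force: 0.0
nest_setup_block 0.64 [122.  98. 220. 195.] tray [438.  328.7 110.4 116.3  88.2]
    floor [438.1 333.2  68.4  90.1  88.2]
nest_setup_block 0.47 [376.  73. 468. 184.] tray [451.3  21.9 116.1 105.7   3.8]
    floor [453.4  27.2  68.8  82.6  68.2]
    place []
nest_v_block 0.83 [244.   1. 342.  38.] tray [573.6 172.2 106.1  35.5  88.2]
    floor [588.5 172.5  50.    9.5  88.2]
nest_v_block 0.7 [396. 102. 453. 160.] tray [448.8  17.8  66.9  70.7   2.1]
    floor [448.4  16.1  68.3  71.4   5.2]
    place [([[0.4509, 0.0193]], 0.34)]
nest_large_ring 0.6 [374.  75. 468. 184.] tray [451.1  21.7 118.3 105.5   4.3]
    floor [452.7  25.7  72.   82.5  69.2]
    place [([[0.4502, 0.0199]], 0.92)]
nest_small_ring 0.62 [385.   0. 483.  49.] tray [563.8  15.  110.8  45.5  88.3]
    floor [583.    7.7  45.5  10.5  88.3]
    place [([[0.4499, 0.181]], 0.33)]
nest_step_master 0.58 [236.  75. 340. 187.] tray [451.9 182.5 116.1 104.2  10.1]
    floor [452.2 182.4  51.5  50.6  41.9]
    place [([[0.4503, 0.1799]], 0.85)]
[0.3837 0.1427 0.326 ]
setup_block [([[0.2898, -0.2861]], 0.8), ([[0.4406, 0.3259]], 0.69)]
v_block []
large_ring [([[0.4497, 0.0228]], 0.66)]
small_ring []
step_master [([[0.4505, 0.1846]], 0.86)]
```

View pics/f1.png

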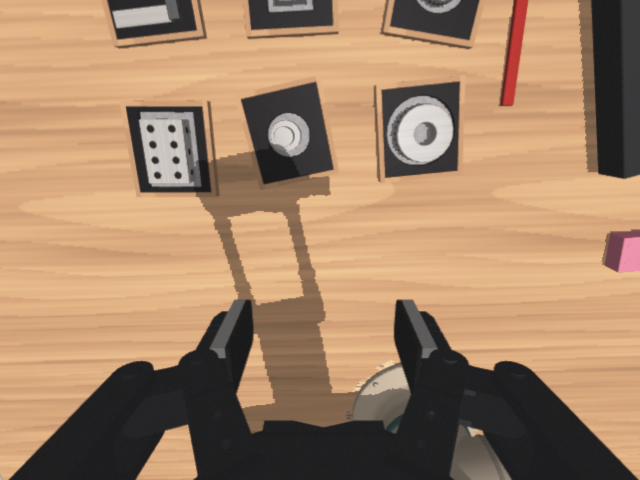

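Final picture: set-up block (168,150), step master (288,135) and large ring (420,130) lie in their pockets. I'll check the other two numerically from farther forward.

```bash
python3 -m creep '[[0.75,0.06,0.02,0,0],[0.75,0.14,0.06,-0.02,0],[0.75,0.22,0.1,-0.04,0],[0.75,0.26,0.1,-0.06,0],[0.75,0.26,0.1,-0.06,0],[0.75,0.26,0.1,-0.06,0]]'
python3 look.py f2 v_block .006 small_ring .006
python3 - <<'E'
from h import *
im=cam("wrist")
for l,z in (("v_block",.036),("small_ring",.026)):
    for r in eyes.regions_of("wrist",l)[:2]: print(l,round(r["confidence"],2),np.round(np.hstack(rect(im,r["mask"],z)),1))
E
```

```text
clock: 39.85
position: [0.5116, 0.0886, 0.3555]
ee_rot: [-0.0, 1.0, -0.016, -0.001]
contact_force: [-0.7, -0.1, 0.1]
width: 0.0641
gripper_force: 0.0
[0.5109 0.0888 0.3555]
v_block [([[0.6199, 0.1676]], 0.82)]
small_ring [([[0.6067, 0.0099]], 0.89)]
v_block 0.86 [616.9 168.7  39.6  53.6  89.3]
v_block 0.5 [459.7 176.  114.4 103.3  10.1]
small_ring 0.68 [606.3  10.1  46.1  47.4  42.2]
```

All five pieces are within a few millimetres of their pocket centres and square, so I hand in.

```bash
python3 -c "
from rig import manip
print(manip.sign_off())"
```

```text
the job is handed in; nothing more can be done
None
```

I put all five pieces away in their own pockets and handed the job in at about 40 s; the last camera check had each within about 5 mm of its pocket's centre, but the hand-in returned no verdict.

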